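# Take a bayonet lens off a clamped camera

### The job

Take the lens off the camera that is clamped face up on the bench: press the release button beside the lens fully in, twist the lens anticlockwise (seen from above) by up to a quarter turn until you feel that its lugs are free, and lift it straight off. Then stand the lens upright in the round tray, mount end down, and let go. Do not force the lens or the button, set the lens down without dropping it, and leave the other things where they are.

Things in the scene. Friction and masses are not known exactly. Their poses are not given: they have to be found in the camera images.
- mount: black camera lying on its back in a steel bench clamp, fixed to the bench. Camera 100 (x) by 148 (y) mm, clamp base 130 x 200 mm; its flat face with the lens points up, 62 mm above the bench. Origin: on the lens axis at bench height, z up. On the face a rubber hand grip, 9 mm high, lies at +y (48 to 70 mm from the axis), the release button at -y.
- mount_face (a point): centre of the lens mount on the camera's upward face, on the lens axis; axes as mount. Round it stands a steel ring 72 mm in outside diameter, 10 mm high, with two tabs inside (bayonet), hidden under the lens: their undersides are 6 mm, their tops 10 mm above the face.
- release_top (a point): centre of the top of the release button, a bare metal push button 18 mm in diameter that stands 14 mm above the camera's face, 57 mm from the lens axis on the mount's -y side; it moves straight down
- release (a joint): release button: 0 = out (locked), 0.006 m = fully in. It slides against 5 to 7 N and stays in where it is left. A 5 mm catch pin moves with it and blocks the twist by standing beside the lens's ear; it is clear of the ear once the button is more than 4 mm in.
- lens: black camera lens, 0.2 to 0.4 kg. Origin: centre of its underside (mount end), z up along its axis to the front glass 65 mm up. Round ribbed barrel 56 mm in diameter from 15 to 65 mm up; flange 72 mm in diameter from 11 to 15 mm up; below it a 49 mm spigot with two lugs. At the start the underside rests on the camera's face and lens +x lies 99 degrees clockwise, from above, of mount +x.
- lens_grip (a point): on the lens's axis, 43 mm above its underside: half way up the part of the barrel that is free to grip
- lens_ear (a point): outer end of the small ear, 6 mm wide, on the flange along lens +x, 42 mm from the axis. At the start it stands between a fixed post and the catch pin. With the button in, the lens twists freely anticlockwise from above; there is no end stop.
- lens_lug (a point): one of the two lugs, 18 mm wide, along lens +y and -y, out to 29.5 mm from the axis, 4.5 mm high from the underside. At one angle between 50 and 90 degrees of twist (differs each time, not measured) both stand in the gaps between the mount's tabs, within 3 degrees; only there does it lift out. Elsewhere it rises 1.5 mm, then catches under the tabs. Sideways play 1.5 mm.
- tray: round shallow steel tray with a rubber liner, fixed to the bench, 116 mm outside and 108 mm inside diameter, rim 12 mm high. Origin: centre of its underside.
- tray_floor (a point): centre of the tray's inner floor, 6 mm above the bench
- spool: bystander: bare metal wire spool, 52 mm diameter, 40 mm high, origin at the centre of its underside
- carton: bystander: small cardboard carton 70 x 50 x 40 mm, origin at the centre of its underside
- driver: bystander: screwdriver with a black handle, 160 mm long, lying along its x
Not all that is in view belongs to the job. Of the things that look like the lens, the middle-sized one is meant. There is more than one size of the tray; the one meant has the size given above.

How it is judged:
By the outcome, as a careful person would: the job done as asked, in the order asked, and still so for the second after the job is handed in, with the robot touching nothing.
It also fails if it takes over 69 s, if anything falls off the work surface, if the arm or the gripper's body presses on something with over 40 N, if the wrist force passes 120 N, or if a joint passes its speed limit or range.

### The arm

A 6-joint arm with a two-finger parallel gripper is mounted at the origin on the work surface. World frame = base frame: x ahead of the robot, y to its left, z up, the work surface at z = 0. Lengths are in mm, angles in rad, forces in N, time in s.
With the tool pointing down it reaches from about 275 to 1000 mm from the base axis. Payload 8.4 kg.
Tool frame: the origin (TCP) lies on the centre line of the jaws, within the pads' length; the fingertips stand 22 mm ahead of it and the grasp point (between the pads) lies 3 mm ahead of it; z points along the fingers, x is the direction in which the jaws open and shut, and the axes are right-handed (so a half turn about z gives the same grasp; the last joint's range is limited). The gripper opens to 85 mm and grips with 20 to 120 N. Pads are 22 mm wide; open, the fingers measure 114 mm over their backs; the gripper's body (76 mm by 85 mm) begins 54 mm behind the grasp point. The pads swing forward as they close: fully open they stand 13 mm farther back than shut.
Start: joints at [1.295, 0.353, 1.633, -0, 1.155, -0.002], TCP at [168.993, 601.722, 253.281] pointing down, gripper open.
Joint ranges: [-2.63, 2.63], [-0.92, 2.1], [0.06, 2.66], [-1.3, 4.44], [0, 2.69], [-3.02, 3.02]. Speed limits (rad/s): [2.22, 2.22, 2.79, 3.14, 3.14, 3.14].

### API

Orientations are given as [roll, pitch, yaw] about the fixed x, y, z axes, in that order (R = Rz(yaw) Ry(pitch) Rx(roll)).
In Python, from rig import status, viewer, job gives the robot as it stands.
- The arm moves only by the tool send_rows, never from a script. Its argument "plan" is a list of rows, each a list of 3 entries, a list of its own where there are three numbers: the shift along the tool's x, y, z in m, then the turn, a rotation vector about the tool's x, y, z in rad, then the opening, from -1 (shut) to 1 (fully open). In form: [[[x, y, z], [rx, ry, rz], jaw], ...]. A call has exactly 5 rows; each row is the pose to reach, as a shift and turn from the pose measured when the call began, along the tool's axes at that moment; what a row does not reach only later rows make up. A row lasts 1/12 s, in which the tool goes at most 41.7 mm and 7.16 degrees, less where a joint would pass 70% of its speed; a pose out of reach is approached as far as the arm can. A call with a gripper value outside its range is refused whole. The fingers move at their own pace and stop on an object; "squeeze" is the grip in N (left out, the last holds). Time passes only in rows, so rows that repeat a pose let the fingers close, or fill a call up. It gives the time, the measured TCP pose, the force and the opening at its end, in the units of the state.
- status.sense(): the state, without advancing time (a new reading comes with each control period).
- viewer.grab_frame(name): name is "scene" or "top"; returns the picture (384x512x3 uint8, red, green, blue); there is no depth.
- viewer.camera_params(name): a dict with "intrinsics" (3x3 intrinsics, pixels), "xyz" and "orientation" of the camera in the world. Camera axes: x right, y down, z forward; pixel columns grow to the right and rows downward; lengths in mm; the calibration is good to about 2 mm. A picture is of the moment at which its call begins. camera_params takes no time and is no camera call.
- job.sign_off(): hands the job in, once; it reports no verdict.
Trained networks look in the newest picture that a camera, given by its name, has taken for a name from the list of things; names that differ only in an ending like _2 or _b are one class to them, and where a whole thing is asked for, a point or a joint stands for the part that bears it (a point fixed in the world has none). Each returns a list of dicts, best first, with "p" (0 to 1); they miss things now and then, are a little off and sometimes report something else, mostly with a low value. They report only what shows in the picture. A call takes as long as a camera call. They do not tell look-alikes from the thing itself.
- viewer.cut_out(label, camera): "mask" (384x512 bool, what is visible of it) and "extent" ([left, top, width, height] in pixels, round what is visible of it).
The state is a dict: "clock": time; "qpos": joint angles; "qvel": joint speeds; "joint_efforts": joint torques, N m; "eef_pos": TCP position; "tcp_rot": TCP orientation; "contact_force": force on the tool from outside, world axes, zero at the start; "wrist_torque": the same for the moment, N m; "opening": opening from 0.0 (shut) to 1.0 (fully open).
Only numpy, scipy, OpenCV 4.12 (cv2) and the standard library are available. Lean on these libraries where they do the work, as an engineer would, in place of code of your own. Each camera call takes 0.05 s, during which the arm holds its last target.

## Working session

There is one attempt and no reset: what is moved stays moved. The work goes in short steps, Python scripts to look and compute and a tool call to move; the robot and the scene stay as the last step left them, time stands still between calls to the robot, and variables do not carry over. Pictures are saved under pics/ and viewed, and the job is handed in when it is done.

Besides the shell and the picture viewer there is one more tool, called as name(argument=value, ...) on one line, values as JSON. send_rows: Moves the arm, as the interface text tells. Its arguments: {"type":"object","properties":{"plan":{"type":"array"},"squeeze":{"type":"number"}},"required":["plan"]}

```bash
ls; mkdir -p pics; python3 - <<'E'
from rig import status, viewer, job
import cv2
print(status.sense())
for n in ("scene","top"):
    f=viewer.grab_frame(n); cv2.imwrite(f"pics/{n}0.png",f[:,:,::-1]); print(n,viewer.camera_params(n))
E
```

```text
pics
{'clock': 0.0, 'qpos': array([ 1.29461176e+00,  3.53620479e-01,  1.63416535e+00, -1.25540478e-05,
        1.15519819e+00, -2.40282770e-03]), 'qvel': array([ 1.65340516e-03,  8.29125248e-04,  2.61097064e-04, -3.49093615e-04,
       -2.40963560e-03, -1.97603351e-05]), 'joint_efforts': array([ 1.75484147e-03, -6.05262995e+01, -3.42069590e+01,  1.82423187e-04,
        9.42392478e-03, -1.50120309e-05]), 'eef_pos': array([168.8632176 , 601.27625839, 252.56558469]), 'tcp_rot': array([3.14158452e+00, 1.39139374e-03, 1.29701966e+00]), 'contact_force': array([ 0.18798279, -0.03613943,  0.34404139]), 'wrist_torque': array([ 0.06135135, -0.02160997, -0.02353672]), 'opening': 0.9968808892663331}
scene {'intrinsics': array([[439.5130168 ,   0.        , 249.85165428],
       [  0.        , 439.5130168 , 188.90662514],
       [  0.        ,   0.        ,   1.        ]]), 'xyz': array([1265.30261209,  256.91531441,  838.41867439]), 'orientation': array([-2.36023653,  0.01827965,  1.88698616])}
top {'intrinsics': array([[483.97616996,   0.        , 254.43078171],
       [  0.        , 483.97616996, 184.02166364],
       [  0.        ,   0.        ,   1.        ]]), 'xyz': array([ 367.67582016,   19.19389437, 1225.29167675]), 'orientation': array([-2.95502402, -0.01104056, -1.5413193 ])}
```

View pics/scene0.png

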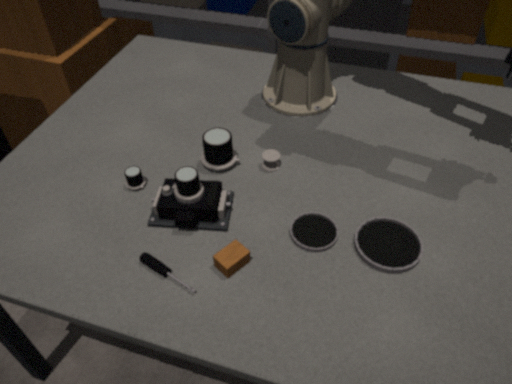

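View pics/top0.png

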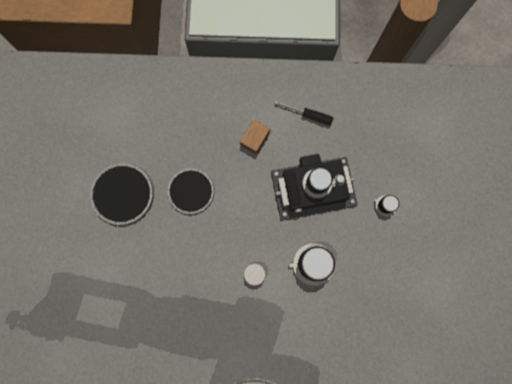

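```bash
cat > h.py <<'E'
import numpy as np, cv2
from scipy.spatial.transform import Rotation as R
from rig import status, viewer, job
def cam(n):
    p=viewer.camera_params(n); return np.array(p["intrinsics"]),np.array(p["xyz"]),R.from_euler("xyz",p["orientation"]).as_matrix()
def ray(n,uv):
    K,c,Rm=cam(n); d=Rm@np.linalg.solve(K,[uv[0],uv[1],1]); return c,d/np.linalg.norm(d)
def atz(n,uv,z):
    c,d=ray(n,uv); return c+d*(z-c[2])/d[2]
def proj(n,X):
    K,c,Rm=cam(n); x=K@(Rm.T@(np.asarray(X,float)-c)); return x[:2]/x[2]
def tri(uva,uvb,a="scene",b="top"):
    c1,d1=ray(a,uva);c2,d2=ray(b,uvb)
    A=np.stack([d1,-d2],1); t=np.linalg.lstsq(A,c2-c1,rcond=None)[0]
    p,q=c1+d1*t[0],c2+d2*t[1]; return (p+q)/2,np.linalg.norm(p-q)
E
python3 - <<'E'
from h import *
for n in ("scene","top"):
  for l in ("lens","mount","release","tray","spool"):
    for r in viewer.cut_out(l,n):
        m=r["mask"]; ys,xs=np.nonzero(m); print(n,l,round(r["p"],2),r["extent"],xs.mean().round(1),ys.mean().round(1),m.sum())
E
```

```text
scene lens 0.91 [123.5, 167.9, 24.3, 20.6] 133.4 177.9 363
scene lens 0.82 [170.4, 165.8, 30.6, 34.0] 186.9 183.2 814
scene lens 0.66 [198.5, 125.8, 42.4, 46.6] 217.7 149.3 1289
scene release 0.55 [161.6, 183.3, 9.4, 8.7] 165.7 188.8 63
scene tray 0.84 [351.3, 215.9, 71.1, 60.5] 387.9 244.3 3012
scene tray 0.83 [287.9, 213.3, 50.0, 38.5] 313.3 231.3 1539
scene spool 0.77 [258.7, 148.4, 20.7, 25.6] 270.0 159.7 312
top lens 0.97 [380.4, 195.9, 18.5, 19.3] 386.5 205.4 374
top lens 0.85 [289.2, 242.6, 42.3, 44.5] 313.0 265.1 1390
top lens 0.76 [303.8, 171.2, 31.7, 24.8] 317.8 182.1 709
top mount 0.59 [275.0, 155.9, 84.5, 65.6] 312.5 188.4 3361
top release 0.66 [272.7, 153.9, 85.3, 66.4] 312.5 188.5 3476
top release 0.63 [302.6, 167.3, 33.7, 31.9] 317.5 182.9 761
top release 0.55 [340.2, 176.7, 3.7, 5.4] 339.6 179.3 43
top tray 0.81 [167.0, 166.7, 49.1, 47.6] 190.3 191.2 1608
top tray 0.73 [93.3, 163.4, 60.3, 60.6] 121.3 194.4 3012
top spool 0.87 [244.6, 266.2, 17.1, 18.0] 253.8 274.4 363
```

Lens candidates in the top view are small at (387,205), middle-sized at (320,181) in the camera mount, and large at (316,265). I choose (320,181). Tray candidates are (190,191), about 46 px or 116 mm, and (121,194), about 60 px or 150 mm. I choose (190,191). Next is a close crop to check.

```bash
python3 - <<'E'
import cv2,numpy as np
a=cv2.imread("pics/top0.png")[140:230,260:370]; b=cv2.imread("pics/scene0.png")[155:240,140:245]
A=cv2.resize(a,(770,630)[:2],interpolation=cv2.INTER_CUBIC);A=cv2.convertScaleAbs(A,alpha=1.8,beta=20)
B=cv2.resize(b,(735,595),interpolation=cv2.INTER_CUBIC);B=cv2.convertScaleAbs(B,alpha=1.8,beta=20)
cv2.imwrite("pics/c_top.png",A[:600]);cv2.imwrite("pics/c_scene.png",B)
E
```

```text
(no output)
```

View pics/c_top.png

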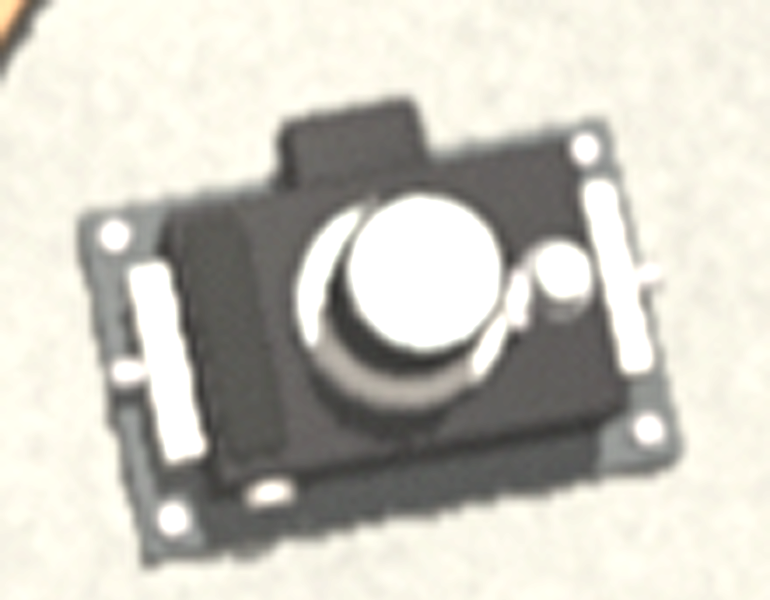

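View pics/c_scene.png

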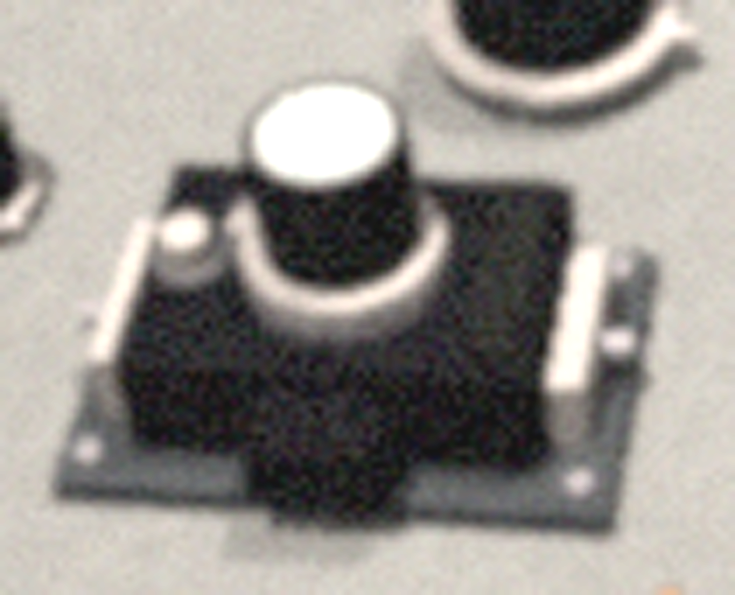

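```bash
python3 - <<'E'
from h import *
P=lambda x,y:(260+(x+.5)/7-.5,140+(y+.5)/7-.5)
S=lambda x,y:(140+(x+.5)/7-.5,155+(y+.5)/7-.5)
def blob(n,seed,th,bl=1):
    g=cv2.cvtColor(cv2.imread(f"pics/{n}0.png"),cv2.COLOR_BGR2GRAY)
    G=cv2.resize(g,None,fx=4,fy=4,interpolation=cv2.INTER_CUBIC)
    b=(G>th).astype(np.uint8); k,l,st,ce=cv2.connectedComponentsWithStats(b)
    i=l[int(seed[1]*4+1.5),int(seed[0]*4+1.5)]
    c=max(cv2.findContours((l==i).astype(np.uint8),cv2.RETR_EXTERNAL,cv2.CHAIN_APPROX_NONE)[0],key=len)
    return (ce[i]-1.5)/4, st[i][2:4]/4, cv2.fitEllipse(c)[1]
for th in (120,140,160,170):
    a,sa,_=blob("top",P(424,272),th); b,sb,_=blob("scene",S(323,136),th)
    print("glass",th,a,sa,b,sb,tri(b,a))
    a,sa,_=blob("top",P(561,265),th); b,sb,_=blob("scene",S(187,230),th)
    print("btn",th,a,sa,b,sb,tri(b,a))
print(atz("top",P(424,272),127),atz("scene",S(323,136),127))
print(atz("top",P(561,268),76),atz("scene",S(187,230),76))
bt=[P(115,236),P(586,148),P(650,430),P(173,520)]
bs=[S(619,262),S(88,450),S(580,481)]
for z in (8,12,16):
    q=np.array([atz("top",p,z)[:2] for p in bt]); print(z,q.round(1).tolist(),q.mean(0)); 
    e=[q[0]-q[1],q[3]-q[2]]; print([np.degrees(np.arctan2(v[1],v[0])).round(2) for v in e],[np.linalg.norm(v).round(1) for v in e])
    e=[q[1]-q[2],q[0]-q[3]]; print([np.degrees(np.arctan2(v[1],v[0])).round(2) for v in e],[np.linalg.norm(v).round(1) for v in e])
for n,m in (("top",[(190.3,191.2)]),):
    pass
for n in("top","scene"):
  for r in viewer.cut_out("tray",n):
    c=max(cv2.findContours(r["mask"].astype(np.uint8),cv2.RETR_EXTERNAL,cv2.CHAIN_APPROX_NONE)[0],key=len)
    w=np.array([atz(n,p[0],12)[:2] for p in c]).astype(np.float32)
    e=cv2.fitEllipse(w); print(n,"tray",e)
E
```

```text
glass 120 [320.24320268 178.38572564] [21.25 21.25] [185.76123372 173.46788663] [19. 13.] (array([ 593.21864734, -138.06495475,  125.84122982]), np.float64(2.151751247526051))
btn 120 [339.98748331 178.22646862] [7.75 7.75] [165.63410931 187.60880567] [5.25 3.75] (array([ 605.77912756, -193.60077507,   73.97144032]), np.float64(2.1233121267840986))
glass 140 [320.25202703 178.37802889] [20.75 20.75] [185.77143291 173.50734698] [17.5  11.25] (array([ 593.24718115, -138.07155497,  125.74121641]), np.float64(2.210999465933715))
btn 140 [340.0306 178.209 ] [7. 7.] [255.63543588 191.58800041] [512. 384.] (array([582.08570529, -76.57080245, 114.90106997]), np.float64(218.5427466648054))
glass 160 [320.26527419 178.37604312] [20.25 20.25] [255.5 191.5] [512. 384.] (array([582.49629898, -55.1699883 , 107.16143346]), np.float64(173.28325769201342))
btn 160 [340.05744576 178.18860947] [6.5  6.25] [255.5 191.5] [512. 384.] (array([582.08244146, -76.76178849, 115.05153302]), np.float64(218.24135887120627))
glass 170 [320.25452992 178.36464589] [20.  19.5] [255.5 191.5] [512. 384.] (array([582.51
[... 918 characters left out ...]
 [[625.9, -41.7], [664.4, -214.0], [560.4, -236.7], [522.3, -64.7]] [ 593.24288513 -139.29554038]
[np.float64(102.61), np.float64(102.48)] [np.float64(176.6), np.float64(176.2)]
[np.float64(12.3), np.float64(12.54)] [np.float64(106.5), np.float64(106.1)]
top tray ((573.8897705078125, 174.81231689453125), (112.57799530029297, 114.31600189208984), 145.1123809814453)
top tray ((560.565673828125, 348.82415771484375), (154.68492126464844, 156.3263702392578), 164.91310119628906)
scene tray ((565.185791015625, 351.5968933105469), (154.47064208984375, 164.64549255371094), 79.20745849609375)
scene tray ((580.4036865234375, 177.760009765625), (114.21932220458984, 122.6958999633789), 97.68424987792969)
```

```bash
cat >> h.py <<'E'
def to(x,y,z,yaw):
    s=status.sense(); Rc=R.from_euler("xyz",s["tcp_rot"]); t=np.array([x,y,z])-s["eef_pos"]
    Rt=R.from_euler("xyz",[np.pi,0,yaw])
    print("clock",s["clock"],"pos",s["eef_pos"].round(2),"rot",s["tcp_rot"].round(4),"q",s["qpos"].round(3),"F",s["contact_force"].round(2),"open",round(s["opening"],3))
    print("shift m",(Rc.inv().apply(t)/1000).round(5),"turn",(Rc.inv()*Rt).as_rotvec().round(4))
E
python3 -c "
from h import *
to(606,-195,190,.22)"
```

```text
clock 0.7 pos [168.99 601.72 253.31] rot [ 3.1416 -0.      1.297 ] q [ 1.295  0.353  1.633 -0.     1.155 -0.002] F [-0.04 -1.11  0.17] open 1.002
shift m [-0.64889  0.63615  0.06332] turn [ 0.    -0.     1.077]
```

send_rows(plan=[[[-0.03, 0.029, 0], [0, 0, 0], -1], [[-0.059, 0.058, 0], [0, 0, 0], -1], [[-0.089, 0.087, 0], [0, 0, 0], -1], [[-0.118, 0.116, 0], [0, 0, 0], -1], [[-0.147, 0.145, 0], [0, 0, 0], -1]], squeeze=40)

```text
clock: 1.12
eef_pos: [269.3, 419.3, 253.3]
tcp_rot: [3.141, -0.0, 1.298]
contact_force: [0.4, -0.2, 1.1]
opening: 0.299
```

send_rows(plan=[[[-0.03, 0.029, 0], [0, 0, 0], -1], [[-0.059, 0.058, 0], [0, 0, 0], -1], [[-0.089, 0.087, 0], [0, 0, 0], -1], [[-0.118, 0.116, 0], [0, 0, 0], -1], [[-0.147, 0.145, 0], [0, 0, 0], -1]])

```text
clock: 1.53
eef_pos: [369.8, 236.9, 253.7]
tcp_rot: [3.141, -0.001, 1.298]
contact_force: [1.4, -1.0, -0.1]
opening: -0.001
```

send_rows(plan=[[[-0.03, 0.029, 0], [0, 0, 0], -1], [[-0.059, 0.058, 0], [0, 0, 0], -1], [[-0.089, 0.087, 0], [0, 0, 0], -1], [[-0.118, 0.116, 0], [0, 0, 0], -1], [[-0.147, 0.145, 0], [0, 0, 0], -1]])

```text
clock: 1.95
eef_pos: [470.5, 54.1, 254.1]
tcp_rot: [3.14, -0.001, 1.298]
contact_force: [1.4, 1.7, -0.5]
opening: -0.003
```

```bash
python3 -c "
from h import *
to(606,-195,190,.22)"
```

```text
clock 1.95 pos [470.5   54.12 254.06] rot [ 3.1399e+00 -1.4000e-03  1.2978e+00] q [ 1.110e-01  1.130e-01  1.947e+00  1.000e-03  1.080e+00 -1.187e+00] F [ 1.4   1.74 -0.46] open -0.003
shift m [-0.20345  0.19754  0.06411] turn [ 8.0000e-04 -2.2000e-03  1.0778e+00]
```

send_rows(plan=[[[-0.028, 0.027, 0], [0, 0, 0.11], -1], [[-0.055, 0.054, 0], [0, 0, 0.22], -1], [[-0.083, 0.081, 0], [0, 0, 0.33], -1], [[-0.11, 0.108, 0], [0, 0, 0.44], -1], [[-0.136, 0.132, 0], [0, 0, 0.55], -1]])

```text
clock: 2.37
eef_pos: [561.9, -114.7, 254.2]
tcp_rot: [3.14, -0.002, 0.742]
contact_force: [0.6, 0.5, -0.0]
opening: -0.001
```

```bash
python3 -c "
from h import *
to(606,-195,190,.22)"
```

```text
clock 2.3667 pos [ 561.87 -114.69  254.25] rot [ 3.1403e+00 -2.5000e-03  7.4180e-01] q [-2.050e-01  2.710e-01  1.747e+00  1.000e-03  1.121e+00 -9.470e-01] F [ 0.64  0.55 -0.04] open -0.001
shift m [-0.02189  0.08894  0.06431] turn [ 0.0006 -0.0028  0.5218]
```

send_rows(plan=[[[-0.005, 0.02, 0], [0, 0, 0.11], -1], [[-0.01, 0.045, 0.015], [0, 0, 0.22], -1], [[-0.016, 0.07, 0.035], [0, 0, 0.33], -1], [[-0.022, 0.089, 0.05], [0, -0.001, 0.44], -1], [[-0.022, 0.089, 0.064], [0.0006, -0.0028, 0.522], -1]])

```text
clock: 2.78
eef_pos: [607.3, -198.4, 189.3]
tcp_rot: [3.14, -0.001, 0.212]
contact_force: [-0.3, 1.0, 0.2]
opening: -0.005
```

```bash
python3 - <<'E'
from h import *
to(606,-195,190,.22)
for n in ("scene","top"):
    f=viewer.grab_frame(n)[:,:,::-1]; cv2.imwrite(f"pics/{n}1.png",f)
    p=proj(n,[606,-195,168]); print(n,p)
    x,y=(120,90) if n=="scene" else (255,130)
    c=cv2.resize(f[y:y+120,x:x+150],(750,600),interpolation=cv2.INTER_CUBIC); cv2.imwrite(f"pics/{n}1c.png",cv2.convertScaleAbs(c,alpha=1.6,beta=20))
to(606,-195,190,.22)
E
```

```text
clock 2.7833 pos [ 607.29 -198.36  189.27] rot [ 3.1401e+00 -8.0000e-04  2.1220e-01] q [-3.180e-01  4.370e-01  1.660e+00 -1.000e-03  1.043e+00 -5.290e-01] F [-0.28  0.98  0.2 ] open -0.005
shift m [-0.00055 -0.00356 -0.00074] turn [ 0.0015 -0.0008 -0.0078]
scene [158.32587834 158.84970523]
top [347.91384336 170.03866966]
clock 2.8833 pos [ 604.63 -195.45  187.58] rot [-3.1393  0.0039  0.2172] q [-0.315  0.436  1.665 -0.     1.045 -0.532] F [-0.48 -0.17  0.95] open 0.001
shift m [ 0.00143 -0.00015 -0.00243] turn [-0.0023  0.0039 -0.0028]
```

View pics/scene1c.png

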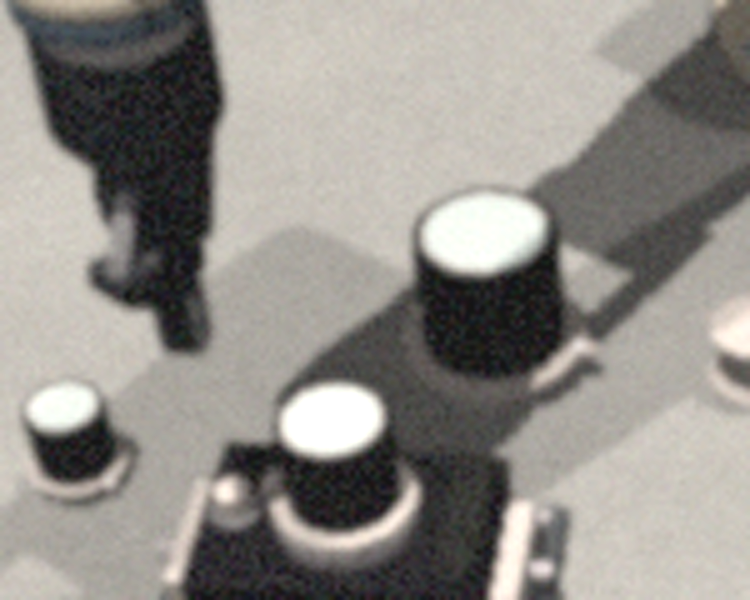

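View pics/top1c.png

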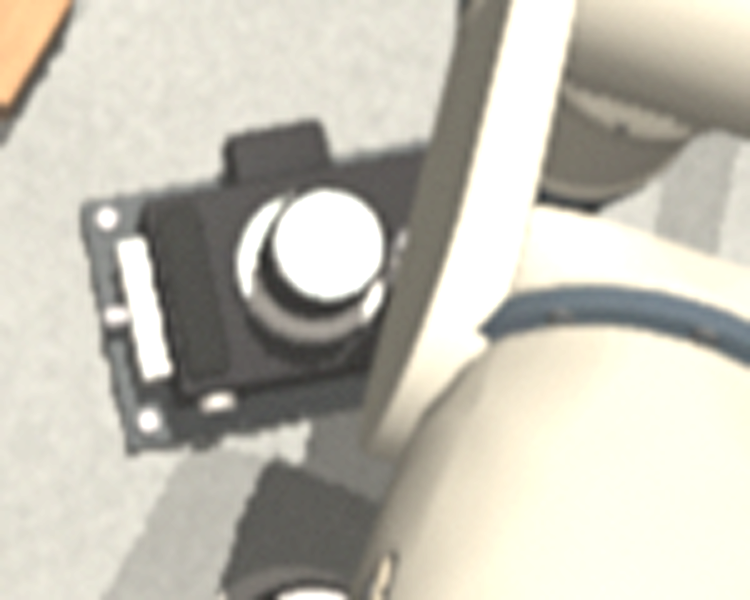

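send_rows(plan=[[[0.001, 0, 0.02], [0, 0, 0], -1], [[0.001, 0, 0.04], [0, 0, 0], -1], [[0.001, 0, 0.06], [-0.001, 0.002, 0], -1], [[0.001, 0, 0.075], [-0.001, 0.003, 0], -1], [[0.001, 0, 0.08], [-0.002, 0.003, 0], -1]])

```text
clock: 3.3
eef_pos: [604.2, -194.2, 106.3]
tcp_rot: [-3.14, 0.003, 0.221]
contact_force: [-0.5, -0.3, -0.0]
opening: -0.0
```

```bash
python3 - <<'E'
from h import *
to(606,-195,100,.22)
for n in ("scene",):
    f=viewer.grab_frame(n)[:,:,::-1]; cv2.imwrite(f"pics/{n}2.png",f)
    x,y=(130,130)
    c=cv2.resize(f[y:y+80,x:x+100],(800,600),interpolation=cv2.INTER_CUBIC); cv2.imwrite(f"pics/{n}2c.png",cv2.convertScaleAbs(c,alpha=2,beta=30))
to(606,-195,100,.22)
E
```

```text
clock 3.3 pos [ 604.18 -194.18  106.31] rot [-3.1399e+00  3.0000e-03  2.2090e-01] q [-0.313  0.532  1.719 -0.     0.894 -0.534] F [-0.46 -0.34 -0.01] open -0.0
shift m [0.00162 0.00121 0.00631] turn [-0.0016  0.003   0.0009]
clock 3.35 pos [ 604.29 -194.25  106.41] rot [-3.1401e+00  3.0000e-03  2.2020e-01] q [-0.313  0.532  1.719 -0.     0.894 -0.533] F [-0.79  0.14  0.2 ] open 0.0
shift m [0.00153 0.00112 0.00641] turn [-0.0015  0.003   0.0002]
```

View pics/scene2c.png

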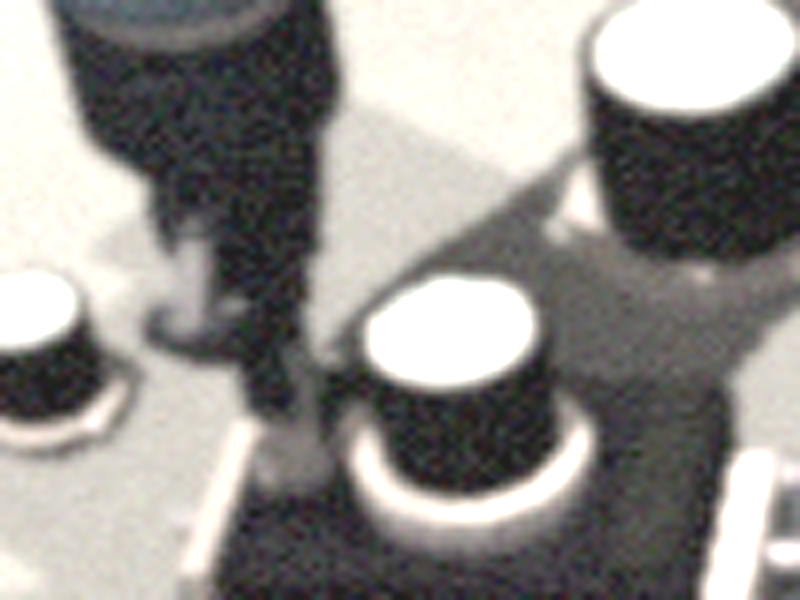

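send_rows(plan=[[[0.001, 0.001, 0.002], [0, 0, 0], -1], [[0.0015, 0.001, 0.004], [0, 0.003, 0], -1], [[0.0015, 0.001, 0.006], [0, 0.003, 0], -1], [[0.0015, 0.001, 0.0075], [0, 0.003, 0], -1], [[0.0015, 0.001, 0.0075], [0, 0.003, 0], -1]])

```text
clock: 3.77
eef_pos: [606.1, -194.9, 99.2]
tcp_rot: [-3.14, -0.0, 0.22]
contact_force: [0.5, -0.0, -0.3]
opening: -0.001
```

send_rows(plan=[[[0, 0, 0.0005], [0, 0, 0], -1], [[0, 0, 0.001], [0, 0, 0], -1], [[0, 0, 0.0015], [0, 0, 0], -1], [[0, 0, 0.002], [0, 0, 0], -1], [[0, 0, 0.002], [0, 0, 0], -1]])

```text
clock: 4.18
eef_pos: [606.2, -195.0, 97.6]
tcp_rot: [-3.141, -0.001, 0.22]
contact_force: [-0.7, -0.1, 4.3]
opening: -0.003
```

send_rows(plan=[[[0, 0, 0.001], [0, 0, 0], -1], [[0, 0, 0.002], [0, 0, 0], -1], [[0, 0, 0.003], [0, 0, 0], -1], [[0, 0, 0.004], [0, 0, 0], -1], [[0, 0, 0.004], [0, 0, 0], -1]])

```text
clock: 4.6
eef_pos: [606.3, -195.0, 93.8]
tcp_rot: [-3.141, -0.001, 0.22]
contact_force: [-1.5, 0.3, 5.1]
opening: 0.002
```

send_rows(plan=[[[0, 0, 0.0005], [0, 0, 0], -1], [[0, 0, 0.001], [0, 0, 0], -1], [[0, 0, 0.0015], [0, 0, 0], -1], [[0, 0, 0.0015], [0, 0, 0], -1], [[0, 0, 0.0015], [0, 0, 0], -1]])

```text
clock: 5.02
eef_pos: [606.3, -195.0, 92.6]
tcp_rot: [-3.141, -0.001, 0.22]
contact_force: [-2.0, 0.2, 6.1]
opening: -0.004
```

Still sliding at about 6 N, so I continue in small steps to the stop.

send_rows(plan=[[[0, 0, 0.0003], [0, 0, 0], -1], [[0, 0, 0.0006], [0, 0, 0], -1], [[0, 0, 0.0008], [0, 0, 0], -1], [[0, 0, 0.0008], [0, 0, 0], -1], [[0, 0, 0.0008], [0, 0, 0], -1]])

```text
clock: 5.43
eef_pos: [606.3, -195.0, 92.2]
tcp_rot: [-3.141, -0.001, 0.22]
contact_force: [-1.7, 0.7, 6.0]
opening: -0.001
```

send_rows(plan=[[[0, 0, 0.0003], [0, 0, 0], -1], [[0, 0, 0.0006], [0, 0, 0], -1], [[0, 0, 0.0008], [0, 0, 0], -1], [[0, 0, 0.0008], [0, 0, 0], -1], [[0, 0, 0.0008], [0, 0, 0], -1]])

```text
clock: 5.85
eef_pos: [606.3, -195.0, 91.9]
tcp_rot: [-3.141, -0.001, 0.22]
contact_force: [-2.4, -0.5, 6.8]
opening: -0.001
```

send_rows(plan=[[[0, 0, 0.0004], [0, 0, 0], -1], [[0, 0, 0.0008], [0, 0, 0], -1], [[0, 0, 0.0011], [0, 0, 0], -1], [[0, 0, 0.0011], [0, 0, 0], -1], [[0, 0, 0.0011], [0, 0, 0], -1]])

```text
clock: 6.27
eef_pos: [606.4, -195.1, 91.8]
tcp_rot: [-3.141, -0.001, 0.22]
contact_force: [-3.5, 0.3, 11.4]
opening: -0.001
```

send_rows(plan=[[[0, 0, -0.01], [0, 0, 0], -1], [[0, 0, -0.03], [0, 0, 0], -1], [[0, 0, -0.055], [0, 0, 0], -1], [[0, 0, -0.08], [0, 0, 0], -1], [[0, 0, -0.095], [0, 0, 0], -1]])

```text
clock: 6.68
eef_pos: [607.2, -195.5, 189.7]
tcp_rot: [3.141, -0.003, 0.22]
contact_force: [0.3, 0.1, 0.9]
opening: -0.005
```

```bash
python3 -c "
from h import *
to(593.5,-138,185,-0.1)"
```

```text
clock 6.6833 pos [ 607.17 -195.45  189.66] rot [ 3.1411 -0.0035  0.2205] q [-0.314  0.434  1.663  0.002  1.041 -0.536] F [0.26 0.14 0.91] open -0.005
shift m [-0.00079 -0.05905  0.00463] turn [-1.000e-04 -3.500e-03  3.205e-01]
```

send_rows(plan=[[[0, -0.015, 0], [0, 0, 0.08], 1], [[0, -0.03, 0], [0, -0.001, 0.16], 1], [[0, -0.045, 0], [0, -0.002, 0.24], 1], [[-0.001, -0.059, 0.003], [0, -0.0035, 0.32], 1], [[-0.001, -0.059, 0.005], [0, -0.0035, 0.32], 1]])

```text
clock: 7.1
eef_pos: [592.6, -136.2, 184.8]
tcp_rot: [-3.141, 0.001, -0.103]
contact_force: [0.3, -0.3, -0.0]
opening: 0.705
```

send_rows(plan=[[[0, 0, 0], [0, 0, 0], 1], [[0, 0, 0], [0, 0, 0], 1], [[0, 0, 0], [0, 0, 0], 1], [[0, 0, 0], [0, 0, 0], 1], [[0, 0, 0], [0, 0, 0], 1]])

```text
clock: 7.52
eef_pos: [592.8, -136.7, 184.9]
tcp_rot: [-3.141, 0.0, -0.102]
contact_force: [-0.7, 0.1, -1.0]
opening: 1.002
```

```bash
python3 - <<'E'
from h import *
for n in ("scene","top"):
    f=viewer.grab_frame(n)[:,:,::-1]; cv2.imwrite(f"pics/{n}3.png",f)
    x,y=(140,100) if n=="scene" else (265,130)
    c=cv2.resize(f[y:y+120,x:x+150],(750,600),interpolation=cv2.INTER_CUBIC); cv2.imwrite(f"pics/{n}3c.png",cv2.convertScaleAbs(c,alpha=2,beta=30))
to(593.5,-138,106,-0.1)
E
```

```text
clock 7.6167 pos [ 592.65 -136.52  184.77] rot [-3.1408e+00  6.0000e-04 -1.0260e-01] q [-2.290e-01  3.990e-01  1.732e+00  1.000e-03  1.012e+00 -1.270e-01] F [ 0.43  0.02 -0.11] open 1.001
shift m [0.00105 0.00145 0.07877] turn [-0.0007  0.0006 -0.0026]
```

View pics/scene3c.png

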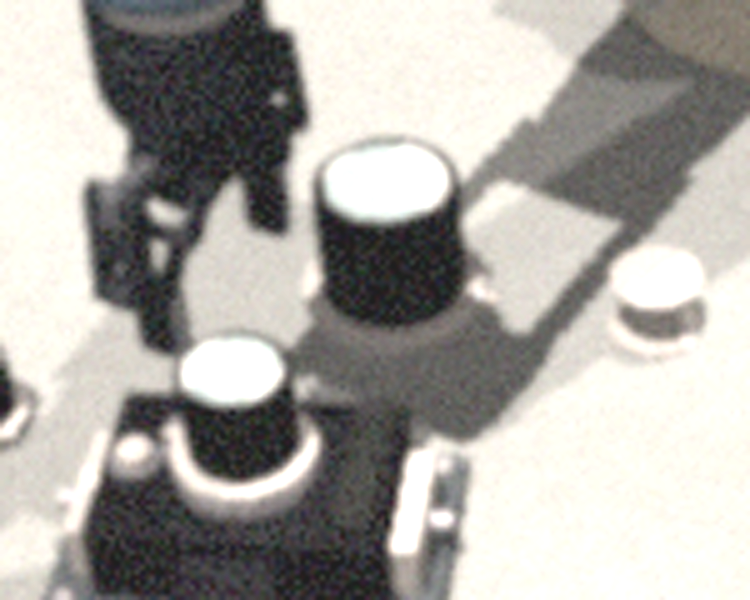

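View pics/top3c.png

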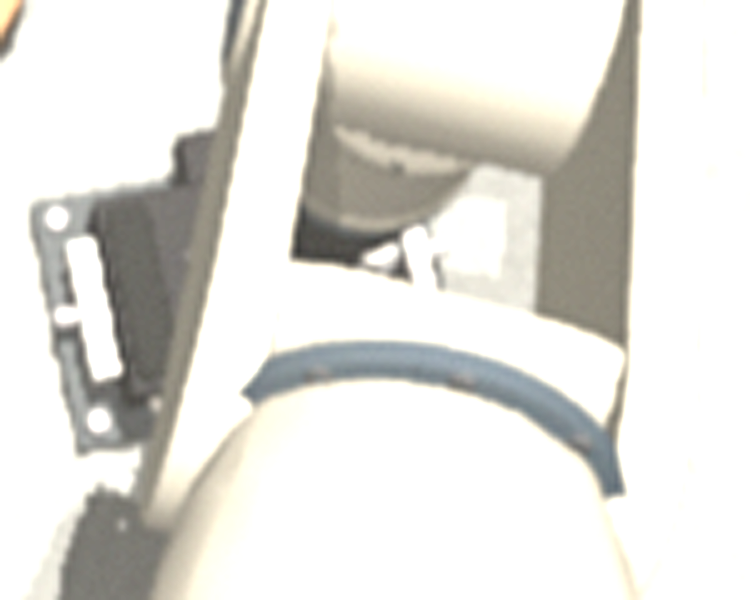

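```bash
python3 - <<'E'
from h import *
s=status.sense(); Rc=R.from_euler("xyz",s["tcp_rot"])
for sg in (1,-1):
  for w in (42.5,57):
   for zz in (9,22):
    print(sg,w,zz,proj("scene",s["eef_pos"]+Rc.apply([sg*w,0,zz])).round(1))
for X in ([593.2,-138.1,127],[595.9,-135.7,127]): print(proj("scene",X))
E
```

```text
1 42.5 9 [173.8 169.1]
1 42.5 22 [174.6 173.4]
1 57 9 [170.4 173.2]
1 57 22 [171.3 177.5]
-1 42.5 9 [192.4 146.6]
-1 42.5 22 [193.  150.8]
-1 57 9 [195.4 142.9]
-1 57 22 [196.  147.2]
[185.23634901 173.05147535]
[185.69880987 174.00056706]
```

send_rows(plan=[[[0.001, 0, 0.015], [0, 0, 0], 1], [[0.0013, 0.0005, 0.035], [0, 0, 0], 1], [[0.0013, 0.0005, 0.055], [0, 0, 0], 1], [[0.0013, 0.0005, 0.075], [0, 0, 0], 1], [[0.0013, 0.0005, 0.0835], [0, 0, 0], 1]])

```text
clock: 8.03
eef_pos: [592.6, -137.0, 98.9]
tcp_rot: [-3.14, 0.004, -0.103]
contact_force: [-0.8, -0.0, -0.4]
opening: 1.001
```

send_rows(plan=[[[0, 0, 0], [0, 0, 0], 0.75], [[0, 0, 0], [0, 0, 0], 0.75], [[0, 0, 0], [0, 0, 0], 0.75], [[0, 0, 0], [0, 0, 0], 0.7], [[0, 0, 0], [0, 0, 0], 0.7]], squeeze=20)

```text
clock: 8.45
eef_pos: [593.3, -137.1, 100.0]
tcp_rot: [-3.141, 0.002, -0.103]
contact_force: [-0.1, -0.3, 0.1]
opening: 0.851
```

send_rows(plan=[[[0.0005, 0, 0], [0, 0, 0], 0.5], [[0.0005, 0, 0], [0, 0, 0], 0.4], [[0.0005, 0, 0], [0, 0, 0], 0.3], [[0.0005, 0, 0], [0, 0, 0], 0.2], [[0.0005, 0, 0], [0, 0, 0], 0.2]], squeeze=20)

```text
clock: 8.87
eef_pos: [594.5, -137.3, 100.8]
tcp_rot: [-3.141, 0.0, -0.103]
contact_force: [0.2, 0.9, 6.1]
opening: 0.648
```

```bash
python3 - <<'E'
from h import *
to(593.5,-138,106,-0.1); print(status.sense()["wrist_torque"])
for n in ("scene",):
    f=viewer.grab_frame(n)[:,:,::-1]; cv2.imwrite(f"pics/{n}4.png",f)
    x,y=(140,120)
    c=cv2.resize(f[y:y+90,x:x+112],(784,630),interpolation=cv2.INTER_CUBIC)[:600]; cv2.imwrite(f"pics/{n}4c.png",cv2.convertScaleAbs(c,alpha=2,beta=30))
E
```

```text
clock 8.8667 pos [ 594.47 -137.33  100.82] rot [-3.1409e+00  2.0000e-04 -1.0260e-01] q [-2.30e-01  5.08e-01  1.78e+00  1.00e-03  8.54e-01 -1.28e-01] F [0.16 0.89 6.07] open 0.648
shift m [-0.00089  0.00076 -0.00518] turn [-0.0007  0.0002 -0.0026]
[-0.04072805 -0.04102532 -0.0742148 ]
```

View pics/scene4c.png

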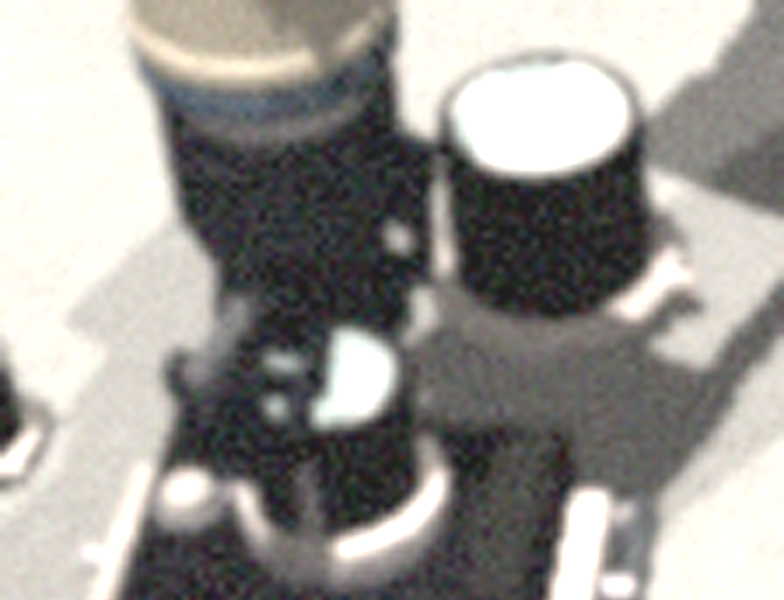

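send_rows(plan=[[[0, 0, -0.0004], [0, 0, 0], 0], [[0, 0, -0.0005], [0, 0, -0.03], 0], [[0, 0, -0.0005], [0, 0, -0.08], 0], [[0, 0, -0.0005], [0, 0, -0.13], 0], [[0, 0, -0.0005], [0, 0, -0.17], 0]], squeeze=40)

```text
clock: 9.33
eef_pos: [594.2, -137.4, 101.0]
tcp_rot: [-3.141, 0.001, 0.07]
contact_force: [0.9, -0.9, -1.2]
opening: 0.644
```

```bash
python3 - <<'E'
from h import *
to(594.5,-137.3,101.2,-0.1026+0.35); print(status.sense()["wrist_torque"])
E
```

```text
clock 9.3333 pos [ 594.23 -137.41  101.02] rot [-3.1409e+00  5.0000e-04  7.0100e-02] q [-2.30e-01  5.07e-01  1.78e+00  1.00e-03  8.55e-01 -3.00e-01] F [ 0.94 -0.89 -1.18] open 0.644
shift m [ 2.7e-04 -9.0e-05 -1.8e-04] turn [-0.0007  0.0005 -0.1773]
[-0.17343403 -0.08432205 -0.04947697]
```

send_rows(plan=[[[0, 0, 0], [0, 0, -0.07], 0], [[0, 0, 0], [0, 0, -0.14], 0], [[0, 0, 0], [0, 0, -0.21], 0], [[0, 0, 0], [0, 0, -0.28], 0], [[0, 0, 0], [0, 0, -0.35], 0]])

```text
clock: 9.75
eef_pos: [594.4, -137.5, 101.0]
tcp_rot: [-3.141, -0.0, 0.423]
contact_force: [0.7, -0.6, -0.5]
opening: 0.646
```

```bash
python3 - <<'E'
from h import *
to(594.2,-137.4,101.2,-0.1026+0.85); print(status.sense()["wrist_torque"])
for n in ("scene",):
    f=viewer.grab_frame(n)[:,:,::-1]; cv2.imwrite(f"pics/{n}5.png",f)
    x,y=(140,120)
    c=cv2.resize(f[y:y+90,x:x+112],(784,630),interpolation=cv2.INTER_CUBIC)[:600]; cv2.imwrite(f"pics/{n}5c.png",cv2.convertScaleAbs(c,alpha=2,beta=30))
E
```

```text
clock 9.75 pos [ 594.4  -137.46  101.  ] rot [-3.141  -0.      0.4234] q [-2.30e-01  5.07e-01  1.78e+00  1.00e-03  8.54e-01 -6.54e-01] F [ 0.69 -0.63 -0.48] open 0.646
shift m [-0.00016 -0.00013 -0.0002 ] turn [-6.00e-04 -1.00e-04 -3.24e-01]
[-0.0831079  -0.18005222 -0.0404305 ]
```

View pics/scene5c.png

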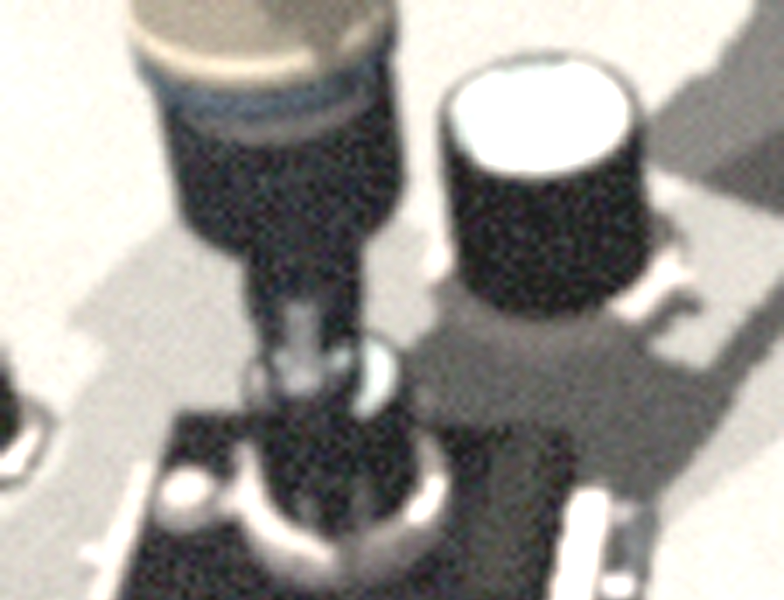

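send_rows(plan=[[[0, 0, 0], [0, 0, -0.07], 0], [[0, 0, 0], [0, 0, -0.14], 0], [[0, 0, 0], [0, 0, -0.21], 0], [[0, 0, 0], [0, 0, -0.28], 0], [[0, 0, 0], [0, 0, -0.345], 0]])

```text
clock: 10.22
eef_pos: [594.3, -137.4, 101.0]
tcp_rot: [-3.141, -0.0, 0.775]
contact_force: [-0.3, 0.1, 0.7]
opening: 0.645
```

send_rows(plan=[[[0, 0, -0.0005], [0, 0, 0], 0], [[0, 0, -0.001], [0, 0, 0], 0], [[0, 0, -0.0013], [0, 0, 0], 0], [[0, 0, -0.0013], [0, 0, 0], 0], [[0, 0, -0.0013], [0, 0, 0], 0]])

```text
clock: 10.63
eef_pos: [594.1, -137.4, 102.1]
tcp_rot: [-3.14, 0.0, 0.774]
contact_force: [-0.4, 0.6, -4.5]
opening: 0.643
```

```bash
python3 - <<'E'
from h import *
to(594.2,-137.4,101.2,-0.1026+0.873); print(status.sense()["wrist_torque"])
E
```

```text
clock 10.6333 pos [ 594.12 -137.4   102.09] rot [-3.1405e+00  1.0000e-04  7.7380e-01] q [-2.300e-01  5.060e-01  1.780e+00  1.000e-03  8.570e-01 -1.004e+00] F [-0.4   0.63 -4.52] open 0.643
shift m [6.0e-05 6.0e-05 8.9e-04] turn [-0.0011  0.0001  0.0034]
[ 0.00096092 -0.00771646  0.02286746]
```

send_rows(plan=[[[0, 0, 0], [0, 0, -0.015], 0], [[0, 0, -0.0004], [0, 0, -0.025], 0], [[0, 0, -0.0008], [0, 0, -0.025], 0], [[0, 0, -0.0012], [0, 0, -0.025], 0], [[0, 0, -0.0012], [0, 0, -0.025], 0]])

```text
clock: 11.05
eef_pos: [593.9, -137.3, 102.7]
tcp_rot: [-3.14, 0.0, 0.799]
contact_force: [1.8, -0.9, -10.8]
opening: 0.644
```

send_rows(plan=[[[0, 0, 0.001], [0, 0, 0], 0], [[0, 0, 0.001], [0, 0, -0.04], 0], [[0, 0, 0.001], [0, 0, -0.07], 0], [[0, 0, 0], [0, 0, -0.07], 0], [[0, 0, -0.0006], [0, 0, -0.07], 0]])

```text
clock: 11.47
eef_pos: [593.7, -137.3, 103.0]
tcp_rot: [-3.14, 0.0, 0.868]
contact_force: [2.3, -0.7, -15.2]
opening: 0.647
```

send_rows(plan=[[[0, 0, 0.0012], [0, 0, 0], 0], [[0, 0, 0.0015], [0, 0, -0.04], 0], [[0, 0, 0.0012], [0, 0, -0.07], 0], [[0, 0, 0.0003], [0, 0, -0.07], 0], [[0, 0, 0], [0, 0, -0.07], 0]])

```text
clock: 11.88
eef_pos: [593.7, -137.3, 103.0]
tcp_rot: [-3.14, 0.0, 0.936]
contact_force: [0.5, -0.5, -8.4]
opening: 0.648
```

send_rows(plan=[[[0, 0, 0.0012], [0, 0, 0], 0], [[0, 0, 0.0015], [0, 0, -0.04], 0], [[0, 0, 0.0012], [0, 0, -0.07], 0], [[0, 0, 0], [0, 0, -0.07], 0], [[0, 0, -0.0003], [0, 0, -0.07], 0]])

```text
clock: 12.3
eef_pos: [593.9, -137.4, 103.6]
tcp_rot: [-3.14, -0.0, 1.004]
contact_force: [-0.8, -0.1, -4.0]
opening: 0.647
```

send_rows(plan=[[[0, 0, -0.0004], [0, 0, 0], 0], [[0, 0, -0.0007], [0, 0, 0], 0], [[0, 0, -0.001], [0, 0, 0], 0], [[0, 0, -0.001], [0, 0, 0], 0], [[0, 0, -0.001], [0, 0, 0], 0]])

```text
clock: 12.72
eef_pos: [593.9, -137.3, 104.6]
tcp_rot: [-3.14, -0.0, 1.004]
contact_force: [-0.6, 0.9, -4.0]
opening: 0.645
```

send_rows(plan=[[[0, 0, 0], [0, 0, -0.02], 0], [[0, 0, -0.001], [0, 0, -0.02], 0], [[0, 0, -0.002], [0, 0, -0.02], 0], [[0, 0, -0.003], [0, 0, -0.02], 0], [[0, 0, -0.003], [0, 0, -0.02], 0]])

```text
clock: 13.13
eef_pos: [594.1, -137.4, 108.0]
tcp_rot: [-3.141, -0.0, 1.024]
contact_force: [0.9, -1.2, -3.5]
opening: 0.646
```

send_rows(plan=[[[0, 0, -0.001], [0, 0, 0], 0], [[0, 0, -0.002], [0, 0, 0], 0], [[0, 0, -0.003], [0, 0, 0], 0], [[0, 0, -0.004], [0, 0, 0], 0], [[0, 0, -0.004], [0, 0, 0], 0]])

```text
clock: 13.55
eef_pos: [594.0, -137.4, 112.1]
tcp_rot: [-3.141, -0.0, 1.024]
contact_force: [-1.2, -0.6, -3.4]
opening: 0.648
```

Free. I keep lifting straight up.

send_rows(plan=[[[0, 0, -0.005], [0, 0, 0], 0], [[0, 0, -0.012], [0, 0, 0], 0], [[0, 0, -0.022], [0, 0, 0], 0], [[0, 0, -0.032], [0, 0, 0], 0], [[0, 0, -0.04], [0, 0, 0], 0]])

```text
clock: 13.97
eef_pos: [594.6, -137.5, 153.9]
tcp_rot: [3.141, -0.001, 1.024]
contact_force: [0.7, 0.2, -3.7]
opening: 0.65
```

send_rows(plan=[[[0, 0, -0.02], [0, 0, 0], 0], [[0, 0, -0.04], [0, 0, 0], 0], [[0, 0, -0.06], [0, 0, 0], 0], [[0, 0, -0.07], [0, 0, 0], 0], [[0, 0, -0.07], [0, 0, 0], 0]])

```text
clock: 14.38
eef_pos: [596.1, -137.9, 227.2]
tcp_rot: [3.136, -0.002, 1.024]
contact_force: [0.6, -0.2, -2.4]
opening: 0.646
```

```bash
python3 - <<'E'
from h import *
to(574.5,175.5,225,1.02)
for n in ("scene",):
    f=viewer.grab_frame(n)[:,:,::-1]; cv2.imwrite(f"pics/{n}6.png",f)
    x,y=(130,60)
    c=cv2.resize(f[y:y+150,x:x+190],(760,600),interpolation=cv2.INTER_CUBIC)[:600]; cv2.imwrite(f"pics/{n}6c.png",cv2.convertScaleAbs(c,alpha=2,beta=30))
f=cv2.imread("pics/scene0.png")[200:265,270:430]; cv2.imwrite("pics/trs.png",cv2.resize(f,None,fx=4,fy=4))
E
```

```text
clock 14.3833 pos [ 596.07 -137.92  227.21] rot [ 3.1363e+00 -2.3000e-03  1.0241e+00] q [-2.300e-01  3.550e-01  1.692e+00  1.000e-03  1.088e+00 -1.255e+00] F [ 0.65 -0.2  -2.44] open 0.646
shift m [ 0.25653 -0.18136  0.00183] turn [ 0.0053 -0.0023  0.0041]
```

View pics/scene6c.png

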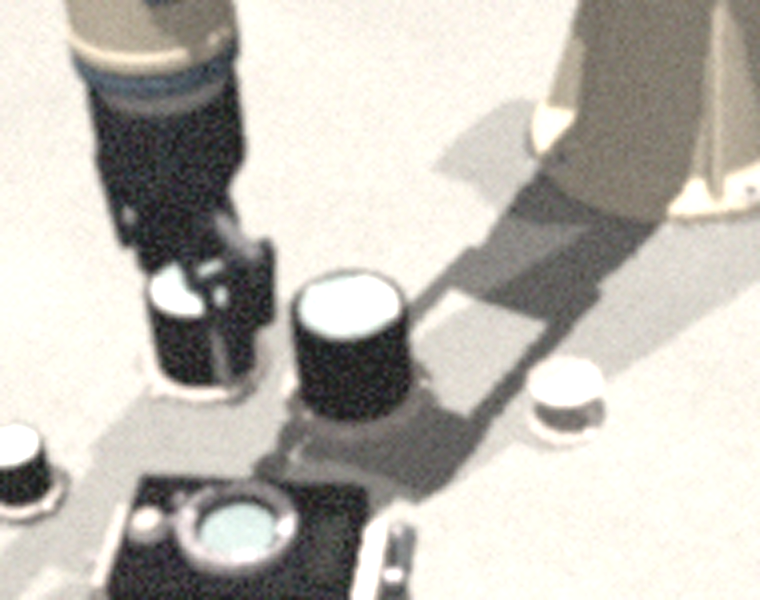

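View pics/trs.png

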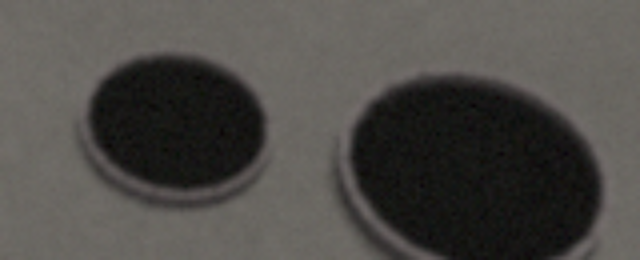

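send_rows(plan=[[[0.015, -0.01, 0], [0, 0, 0], 0], [[0.04, -0.028, 0], [0, 0, 0], 0], [[0.07, -0.05, 0], [0.002, -0.001, 0], 0], [[0.1, -0.071, 0.001], [0.005, -0.002, 0], 0], [[0.128, -0.091, 0.002], [0.005, -0.002, 0], 0]])

```text
clock: 14.85
eef_pos: [582.9, 20.4, 221.7]
tcp_rot: [-3.138, 0.002, 1.023]
contact_force: [1.0, 0.1, -3.2]
opening: 0.644
```

```bash
python3 - <<'E'
from h import *
to(574.5,175.5,225,1.02)
uv=(270+(177+.5)/4-.5,200+(121+.5)/4-.5)
print(atz("scene",uv,12),atz("scene",uv,8))
g=cv2.cvtColor(cv2.imread("pics/top0.png"),cv2.COLOR_BGR2GRAY)
G=cv2.resize(g,None,fx=4,fy=4,interpolation=cv2.INTER_CUBIC)
for n,(u,v) in (("top",(190,191)),("scene",(313,230))):
  g=cv2.GaussianBlur(cv2.cvtColor(cv2.imread(f"pics/{n}0.png"),cv2.COLOR_BGR2GRAY),(3,3),0)
  G=cv2.resize(g,None,fx=4,fy=4,interpolation=cv2.INTER_CUBIC)
  for th in (40,50,60):
    k,l=cv2.connectedComponents((G<th).astype(np.uint8)); i=l[v*4,u*4]
    c=max(cv2.findContours((l==i).astype(np.uint8),cv2.RETR_EXTERNAL,cv2.CHAIN_APPROX_NONE)[0],key=len)
    for z in (8,12):
        w=np.array([atz(n,(p[0]-1.5)/4,z)[:2] for p in c]).astype(np.float32); print(n,th,z,cv2.fitEllipse(w))
E
```

```text
clock 14.85 pos [582.86  20.42 221.68] rot [-3.1376e+00  1.6000e-03  1.0234e+00] q [ 3.200e-02  3.230e-01  1.753e+00  1.000e-03  1.070e+00 -9.920e-01] F [ 0.96  0.07 -3.19] open 0.644
shift m [ 0.12807 -0.08786 -0.00317] turn [-0.004   0.0016  0.0034]
[577.8239953  178.90303226  12.        ] [574.49648765 178.5254402    8.        ]
top 40 8 ((575.6986083984375, 175.92599487304688), (96.10022735595703, 97.15709686279297), 177.1117706298828)
top 40 12 ((575.0150756835938, 175.41098022460938), (95.78445434570312, 96.83783721923828), 177.11172485351562)
top 50 8 ((575.6849975585938, 175.81407165527344), (99.44083404541016, 100.2453384399414), 164.39373779296875)
top 50 12 ((575.00146484375, 175.29942321777344), (99.11406707763672, 99.91593933105469), 164.39395141601562)
top 60 8 ((575.6978149414062, 175.7943878173828), (101.30115509033203, 101.9094009399414), 158.9900665283203)
top 60 12 ((575.0142822265625, 175.27980041503906), (100.96827697753906, 101.57453155517578), 158.98988342285156)Traceback (most recent call last):
  File "<stdin>", line 14, in <module>
  File "h.py", line 9, in atz
    c,d=ray(n,uv); return c+d*(z-c[2])/d[2]
        ~~~^^^^^^
  File "h.py", line 7, in ray
    K,c,Rm=cam(n); d=Rm@np.linalg.solve(K,[uv[0],uv[1],1]); return c,d/np.linalg.norm(d)
           ~~~^^^
  File "h.py", line 5, in cam
    p=viewer.camera_params(n); return np.array(p["intrinsics"]),np.array(p["xyz"]),R.from_euler("xyz",p["orientation"]).as_matrix()
ValueError: time passes only in moves, steps and waits
```

send_rows(plan=[[[0.03, -0.02, 0], [0, 0, 0], 0], [[0.06, -0.041, 0], [0, 0, 0], 0], [[0.09, -0.061, 0], [-0.002, 0.001, 0], 0], [[0.115, -0.078, 0], [-0.004, 0.0016, 0], 0], [[0.13, -0.0875, 0], [-0.004, 0.0016, 0], 0]])

```text
clock: 15.27
eef_pos: [574.4, 179.9, 220.2]
tcp_rot: [-3.14, 0.001, 1.025]
contact_force: [0.6, -0.1, -3.2]
opening: 0.646
```

send_rows(plan=[[[0, 0, 0], [0, 0, 0], 0], [[0, 0, 0.02], [0, 0, 0], 0], [[0, 0, 0.05], [0, 0, 0], 0], [[0, 0, 0.08], [0, 0, 0], 0], [[0, 0, 0.09], [0, 0, 0], 0]])

```text
clock: 15.68
eef_pos: [571.1, 178.4, 125.2]
tcp_rot: [-3.135, 0.007, 1.025]
contact_force: [-0.4, -0.5, -3.2]
opening: 0.646
```

```bash
python3 - <<'E'
from h import *
to(576,177,60,1.02)
for n in ("scene","top"):
    f=viewer.grab_frame(n)[:,:,::-1]; cv2.imwrite(f"pics/{n}7.png",f)
    x,y=(250,120) if n=="scene" else (90,120)
    c=cv2.resize(f[y:y+150,x:x+190],(760,600),interpolation=cv2.INTER_CUBIC)[:600]; cv2.imwrite(f"pics/{n}7c.png",cv2.convertScaleAbs(c,alpha=2,beta=30))
to(576,177,60,1.02)
E
```

```text
clock 15.6833 pos [571.1  178.38 125.24] rot [-3.1349  0.0066  1.025 ] q [ 3.000e-01  4.630e-01  1.788e+00  1.000e-03  9.000e-01 -7.260e-01] F [-0.41 -0.5  -3.19] open 0.646
shift m [0.0018  0.00535 0.06519] turn [-0.0067  0.0066  0.005 ]
clock 15.7833 pos [572.21 178.75 127.4 ] rot [-3.1357  0.0055  1.0247] q [ 3.000e-01  4.610e-01  1.785e+00  1.000e-03  9.040e-01 -7.250e-01] F [-0.52 -0.11 -2.57] open 0.651
shift m [0.00085 0.00454 0.06737] turn [-0.0058  0.0055  0.0047]
```

View pics/scene7c.png

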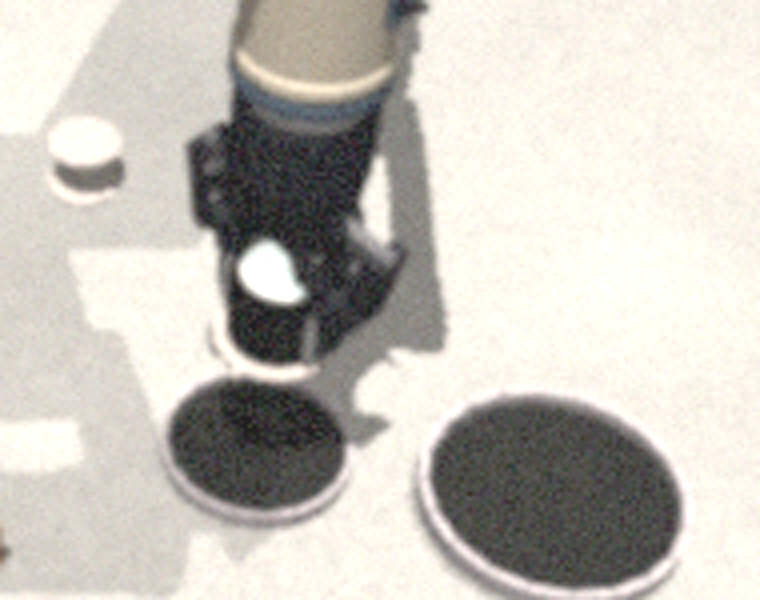

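send_rows(plan=[[[0.0005, 0.002, 0.02], [-0.002, 0.002, 0], 0], [[0.001, 0.0045, 0.04], [-0.005, 0.005, 0], 0], [[0.001, 0.0045, 0.058], [-0.006, 0.0055, 0], 0], [[0.001, 0.0045, 0.069], [-0.006, 0.0055, 0], 0], [[0.001, 0.0045, 0.071], [-0.006, 0.0055, 0], 0]])

```text
clock: 16.2
eef_pos: [575.6, 176.7, 55.6]
tcp_rot: [-3.141, 0.001, 1.024]
contact_force: [-0.4, -0.8, -2.9]
opening: 0.646
```

send_rows(plan=[[[0, 0, 0], [0, 0, 0], 0], [[0, 0, 0], [0, 0, 0], 0], [[0, 0, 0], [0, 0, 0], 0], [[0, 0, 0], [0, 0, 0], 0], [[0, 0, 0], [0, 0, 0], 0]])

```text
clock: 16.62
eef_pos: [576.1, 176.9, 56.5]
tcp_rot: [-3.142, 0.0, 1.024]
contact_force: [-0.7, 0.3, -3.6]
opening: 0.641
```

```bash
python3 - <<'E'
from h import *
to(576,177,48,1.02)
E
```

```text
clock 16.6167 pos [576.14 176.86  56.49] rot [-3.1416e+00  3.0000e-04  1.0244e+00] q [ 0.295  0.563  1.815 -0.     0.764 -0.729] F [-0.71  0.31 -3.6 ] open 0.641
shift m [ 5.00e-05 -1.90e-04  8.49e-03] turn [-0.      0.0003  0.0044]
```

send_rows(plan=[[[0, 0, 0.002], [0, 0, 0], 0], [[0, 0, 0.005], [0, 0, 0], 0], [[0, 0, 0.007], [0, 0, 0], 0], [[0, 0, 0.009], [0, 0, 0], 0], [[0, 0, 0.009], [0, 0, 0], 0]])

```text
clock: 17.03
eef_pos: [575.7, 176.7, 46.8]
tcp_rot: [-3.141, 0.001, 1.024]
contact_force: [0.5, -0.6, -2.9]
opening: 0.646
```

send_rows(plan=[[[0, 0, 0.0005], [0, 0, 0], 0], [[0, 0, 0.001], [0, 0, 0], 0], [[0, 0, 0.0015], [0, 0, 0], 0], [[0, 0, 0.0015], [0, 0, 0], 0], [[0, 0, 0.0015], [0, 0, 0], 0]])

```text
clock: 17.45
eef_pos: [575.8, 176.8, 45.4]
tcp_rot: [-3.141, 0.001, 1.024]
contact_force: [-0.1, -0.7, -3.4]
opening: 0.651
```

send_rows(plan=[[[0, 0, 0.0003], [0, 0, 0], 0], [[0, 0, 0.0005], [0, 0, 0], 0], [[0, 0, 0.0007], [0, 0, 0], 0], [[0, 0, 0.0007], [0, 0, 0], 0], [[0, 0, 0.0007], [0, 0, 0], 0]])

```text
clock: 17.87
eef_pos: [575.8, 176.8, 45.0]
tcp_rot: [-3.141, 0.001, 1.024]
contact_force: [-0.3, -0.5, 2.5]
opening: 0.651
```

send_rows(plan=[[[0, 0, 0], [0, 0, 0], 0.32], [[0, 0, 0], [0, 0, 0], 0.36], [[0, 0, 0], [0, 0, 0], 0.42], [[0, 0, 0], [0, 0, 0], 0.5], [[0, 0, 0], [0, 0, 0], 0.6]])

```text
clock: 18.28
eef_pos: [575.9, 176.8, 45.0]
tcp_rot: [-3.141, 0.001, 1.024]
contact_force: [-0.0, 0.0, 0.3]
opening: 0.801
```

send_rows(plan=[[[0, 0, 0], [0, 0, 0], 0.7], [[0, 0, 0], [0, 0, 0], 0.8], [[0, 0, 0], [0, 0, 0], 0.9], [[0, 0, 0], [0, 0, 0], 1], [[0, 0, 0], [0, 0, 0], 1]])

```text
clock: 18.7
eef_pos: [575.9, 176.8, 45.0]
tcp_rot: [-3.141, 0.001, 1.024]
contact_force: [0.1, 0.1, 0.1]
opening: 0.995
```

send_rows(plan=[[[0, 0, -0.003], [0, 0, 0], 1], [[0, 0, -0.01], [0, 0, 0], 1], [[0, 0, -0.025], [0, 0, 0], 1], [[0, 0, -0.045], [0, 0, 0], 1], [[0, 0, -0.07], [0, 0, 0], 1]])

```text
clock: 19.12
eef_pos: [575.1, 176.6, 115.2]
tcp_rot: [-3.14, 0.002, 1.024]
contact_force: [0.4, 0.4, 0.1]
opening: 1.0
```

send_rows(plan=[[[0, 0, -0.03], [0, 0, 0], 1], [[0, 0, -0.06], [0, 0, 0], 1], [[0, 0, -0.09], [0, 0, 0], 1], [[0, 0, -0.11], [0, 0, 0], 1], [[0, 0, -0.11], [0, 0, 0], 1]])

```text
clock: 19.53
eef_pos: [577.8, 177.4, 230.9]
tcp_rot: [3.138, -0.004, 1.024]
contact_force: [0.7, 0.6, -0.4]
opening: 1.001
```

```bash
python3 - <<'E'
from h import *
to(576,177,60,1.02)
for n in ("scene","top"):
    f=viewer.grab_frame(n)[:,:,::-1]; cv2.imwrite(f"pics/{n}8.png",f)
    x,y=(130,120) if n=="scene" else (60,90)
    c=f[y:y+150,x:x+190] if n=="scene" else f
    c=cv2.resize(f[120:270,250:440],(760,600),interpolation=cv2.INTER_CUBIC) if n=="scene" else f
    cv2.imwrite(f"pics/{n}8c.png",cv2.convertScaleAbs(c,alpha=2,beta=30))
E
```

```text
clock 19.5333 pos [577.82 177.42 230.94] rot [ 3.138  -0.0038  1.0245] q [ 0.296  0.341  1.705 -0.     1.091 -0.729] F [ 0.66  0.64 -0.41] open 1.001
shift m [-0.00196 -0.00196  0.17093] turn [ 0.0036 -0.0039  0.0045]
```

View pics/scene8c.png

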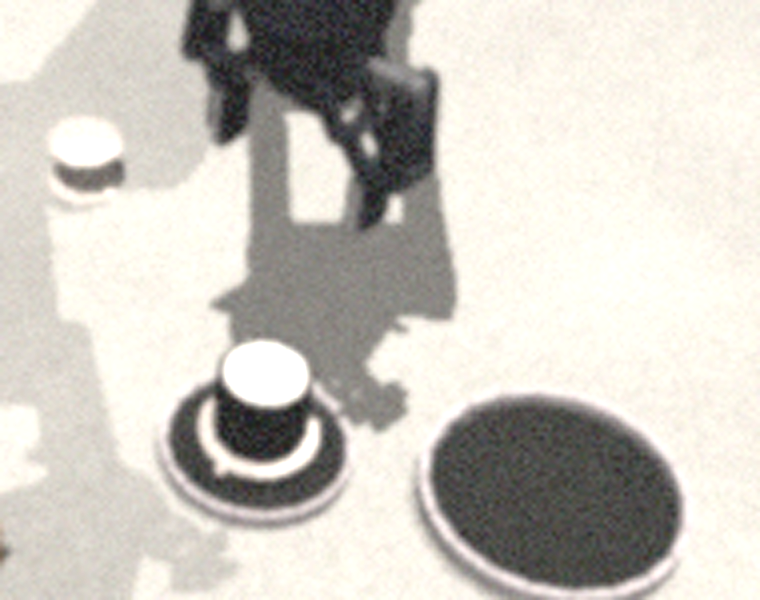

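View pics/scene8.png

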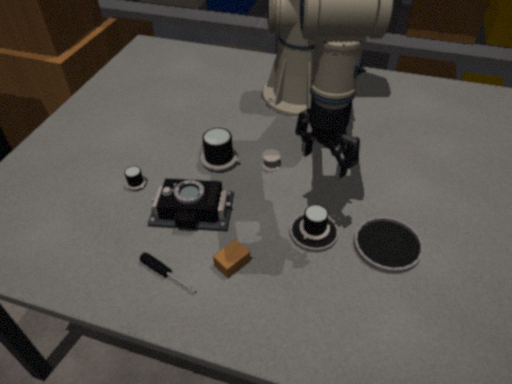

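The scene view shows the lens upright in the middle of the smaller tray, with its glass at about (316,213) and the tray at (314,231). The open gripper is well clear, at about (330,145). The mount at (189,193) is empty, and the spool, carton, driver and both look-alike lenses look unmoved. I hand the job in.

```bash
python3 - <<'E'
from rig import job
print(job.sign_off())
E
```

```text
the job is handed in; nothing more can be done
None
```

The lens is off the camera and standing upright, mount end down, in the middle of the 116 mm tray, and the job is handed in. It took about 19.6 s of the 69 s allowed.

- **Button:** I pressed it in about 6 mm. It slid at 5–7 N, and I stopped when the force rose to about 11 N at the end stop.
- **Twist:** I gripped the barrel at up to 40 N and turned the lens anticlockwise, making light lift trials from about 50° on. The trials at about 52°, 56° and 59.5° caught under the tabs. The hardest pull read 15 N at the wrist, including about 3.5 N of lens weight. At about 63° it came free, and I lifted it straight off.
- **Placing:** I lowered the lens until the force showed contact, with the wrist at the height expected for the tray floor. I then opened the gripper and backed straight up.

**Last checks:** the final scene picture shows the lens upright in the tray, the gripper well clear, and the other things apparently unmoved. I took a final top picture but did not view it.

**Disagreement:** the two cameras differed by 2–3 mm on sideways positions. I used positions between the two, checked by the grip and the wrist readings.

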